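Weigh out the remelt charge on the spring scale

ROBOT

A 6-joint arm with a two-finger parallel gripper is mounted at the origin on a cart in front of the work surface, level with it; the furniture and walls round the work are solid. World frame = base frame: x ahead of the robot, y to its left, z up, the work surface at z = 0. Lengths are in m, angles in rad, forces in N, time in s.
With the tool pointing down it reaches from about 0.4 to 0.825 m from the base axis. Payload 7 kg.
Tool frame: the origin (TCP) lies at the very end of the fingers, on their centre line; the grasp point (between the pads) lies 19 mm behind it (tcp_to_grasp is the distance from the TCP to the grasp point, in m); x points along the fingers, z is the direction in which the jaws open and shut, and the axes are right-handed (so a half turn about x gives the same grasp; the last joint's range is limited). The gripper opens to 88 mm and grips with 3 to 60 N. Pads are 19 mm wide; open, the fingers measure 130 mm over their backs; the gripper's body (78 mm by 193 mm) begins 47 mm behind the grasp point.
Start: joints at [1.576, 0.359, 0.012, 0, -1.224, -0.288], TCP at [0.188, 0.648, 0.227] pointing down, gripper open.
Joint ranges: [-3.07, 3.07], [-1.43, 2.12], [-1.02, 1.25], [-3.03, 1.67], [-3.05, -0], [-3.03, 3.03]. Speed limits (rad/s): [2.39, 2.39, 3.01, 3.14, 3.14, 3.14].

INTERFACE

Orientations are given as [roll, pitch, yaw] about the fixed x, y, z axes, in that order (R = Rz(yaw) Ry(pitch) Rx(roll)).
In Python, from station import get_state, grab_frame, job_done, tcp_to_grasp gives the robot as it stands. The module is installed in compiled form; this text tells all that it offers.
- The arm moves only by the shell command python3 -m crank 'ROWS' [FORCE]. ROWS is JSON, a list of rows, each a list of 7 numbers: the shift along the tool's x, y, z in m, then the turn, a rotation vector about the tool's x, y, z in rad, then the opening, from 0 (shut) to 1 (fully open). In form: [[x, y, z, wx, wy, wz, fingers], ...]. A call has 1 to 10 rows; each row is the pose to reach, as a shift and turn from the pose commanded when the call began, along the tool's axes at that moment; what a row does not reach only later rows make up. A row lasts 1/8 s, in which the tool goes at most 62.5 mm and 10.7 degrees, less where a joint would pass 70% of its speed; a pose out of reach is approached as far as the arm can. A call with a gripper value outside its range is refused whole. The fingers move at their own pace and stop on an object; FORCE is the grip in N (left out, the last holds). Time passes only in rows, so rows that repeat a pose let the fingers close. It gives the time, the measured TCP pose, the force and the opening at its end, in the units of the state.
- get_state(): the state, without advancing time (a new reading comes with each control period).
- grab_frame(name): name is "scene" or "top"; returns a dict with "pixels" (480x640x3 uint8, red, green, blue), "vfov" (degrees; the focal length in pixels is half the picture's height over the tangent of half this angle, whatever the lens; pixels are square), "cx", "cy" (the principal point, pixels), "k1" (the pictures are not rectified: a ray, as slopes to the right and down, at radius r is drawn at 1 + k1 r^2 times it, then the intrinsics apply), "extrinsics" (4x4, takes a point from world to camera coordinates). Camera axes: x right, y up, looking along -z (the intrinsics and any distortion apply to the point x, -y, -z); pixel columns grow to the right and rows downward; lengths in m; the calibration is good to about 2 mm. A picture is of the moment at which its call begins. There is no depth.
- job_done(): hands the job in, once; it reports no verdict.
The state is a dict: "t": time; "q": joint angles; "qd": joint speeds; "joint_efforts": joint torques, N m; "eef_pos": TCP position; "ee_rot": TCP orientation; "force": force on the tool from outside, world axes, zero at the start; "moment": the same for the moment, N m; "width": finger opening in m.
Only numpy, scipy, OpenCV 4.12 (cv2) and the standard library are available. Lean on these libraries where they do the work, as an engineer would, in place of code of your own. Each camera call takes 0.05 s, during which the arm holds its last target.

TASK

Weigh out a remelt charge: take iron rings from the rubber mat and lower them one at a time over the spindle of the spring scale's pan, until the pointer, left to rest, stands on the red marker of the ruled column; leave the rings you do not need where they lie on the mat. The pan sits off centre on its spring, so the spindle is some millimetres from where it should be: feel for it gently, do not drop a ring onto the pan, never push the pan down to its stop, and leave the other things on the bench alone.

Things in the scene. Friction and masses are not known exactly. Their poses are not given: they have to be found in the camera images.
- scale: bench spring scale, fixed; grey base 140 (x) by 178 mm (y). Origin on the bench below the middle of its round housing (80 mm across, 77 mm tall); x away from the robot, y left, z up. A sprung carriage above the housing bears a round steel pan, 88 mm across, top 140 mm up when empty. A ruled column (36 mm wide, 160 mm tall, facing -x) stands at x = 20 mm, y = -85 mm
- seat_mid (a point): middle of the pan's raised seat (40 mm across, top 148 mm above the bench when empty) if the pan stood central and empty; fixed to the base. But the pan sits off centre on its carriage: the true seat and spindle stand up to 6 mm off this point along the scale's x and up to 6 mm along its y, different each time, unchanged during the work
- spindle_tip (a point): where the top of the pan's upright steel spindle would be if the pan stood central and empty: 222 mm above the bench, 74 mm above the seat; fixed to the base. The spindle is 13 mm thick with a 1 mm chamfer, and is off this point just as the seat is (up to 6 mm in x and in y); it sinks with the pan
- pan (a joint): how far the pan with its spindle, carriage and pointer has sunk, in m: 0 empty, 0.052 at the bottom stop (0.050 and more counts as pushed to the stop). Spring: 250 N/m, so a ring sinks it about 10 mm; slightly damped, at rest within about 0.7 s
- pointer (a point): tip of the black pointer at the face of the ruled column, in the middle of the pointer's height; moves down with the pan (133.5 mm above the bench when empty)
- marker: red clip on the ruled column, 12 mm tall, fixed where the load was set; origin in the middle of its height. The pointer is on the marker when its height is within 6 mm of this origin's height. Two or three rings are needed
- ring1: cast-iron ring, dark grey, 48 mm outside diameter, 22 mm tall, with a 17 mm hole right through along its z axis; origin at the centre of its underside, z up the axis. About 0.25 kg, castings differ by 10 per cent. Lies flat on the 3 mm mat at the start (the four lie in a row, about 64 mm apart). Take it across its 48 mm
- ring2: cast-iron ring, dark grey, 48 mm outside diameter, 22 mm tall, with a 17 mm hole right through along its z axis; origin at the centre of its underside, z up the axis. About 0.25 kg, castings differ by 10 per cent. Lies flat on the 3 mm mat at the start (the four lie in a row, about 64 mm apart). Take it across its 48 mm
- ring3: cast-iron ring, dark grey, 48 mm outside diameter, 22 mm tall, with a 17 mm hole right through along its z axis; origin at the centre of its underside, z up the axis. About 0.25 kg, castings differ by 10 per cent. Lies flat on the 3 mm mat at the start (the four lie in a row, about 64 mm apart). Take it across its 48 mm
- ring4: cast-iron ring, dark grey, 48 mm outside diameter, 22 mm tall, with a 17 mm hole right through along its z axis; origin at the centre of its underside, z up the axis. About 0.25 kg, castings differ by 10 per cent. Lies flat on the 3 mm mat at the start (the four lie in a row, about 64 mm apart). Take it across its 48 mm
- calculator: desk calculator, 135 x 78 x 16 mm, bystander
- masking_tape: roll of tape, 104 mm across, 25 mm tall, bystander
- caliper: digital caliper lying flat, 65 x 190 x 13 mm, bystander
- tweezers: steel tweezers, 136 x 17 x 10 mm, bystander
- iron_coupon1: sawn cast-iron block, 22 x 30 x 24 mm, bystander
- iron_coupon2: sawn cast-iron block, 18 x 45 x 16 mm, bystander
- specimen3: dark red round resin mount, 38 mm across, 20 mm tall, bystander
- lens_can: small canister with black screw cap, 38 mm across, 54 mm tall, bystander
Not all that is in view belongs to the job. Leave any blue or green look-alike of the ring1 alone.

How it is judged:
By the outcome, as a careful person would: the job done as asked, in the order asked, and still so for the second after the job is handed in, with the robot touching nothing.
It also fails if it takes over 72 s, if anything falls off the work surface, if the arm or the gripper's body presses on something with over 40 N, if the wrist force passes 120 N, or if a joint passes its speed limit or range.

## Working session

There is one attempt and no reset: what is moved stays moved. The work goes in short steps, Python scripts to look and compute and a shell command to move; the robot and the scene stay as the last step left them, time stands still between calls to the robot, and variables do not carry over. Pictures are saved under pics/ and viewed, and the job is handed in when it is done.

```bash
mkdir -p pics; ls; cat > h.py <<'E'
import numpy as np, cv2
from station import get_state, grab_frame
def save(name,fn):
    f=grab_frame(name); cv2.imwrite('pics/'+fn+'.png',f['pixels'][:,:,::-1]); 
    import pickle; pickle.dump(f,open('pics/'+fn+'.pkl','wb')); return f
def load(fn):
    import pickle; return pickle.load(open('pics/'+fn+'.pkl','rb'))
def proj(f,P):
    P=np.atleast_2d(P); E=np.array(f['extrinsics']); c=(E[:3,:3]@P.T).T+E[:3,3]
    F=240/np.tan(np.radians(f['vfov'])/2); s=np.c_[c[:,0]/-c[:,2],-c[:,1]/-c[:,2]]
    r2=(s**2).sum(1,keepdims=True); s=s*(1+f['k1']*r2); return s*F+[f['cx'],f['cy']]
def ray(f,uv):
    F=240/np.tan(np.radians(f['vfov'])/2); d=(np.array(uv,float)-[f['cx'],f['cy']])/F; s=d.copy()
    for _ in range(30): s=d/(1+f['k1']*(s@s))
    E=np.array(f['extrinsics']); R=E[:3,:3]; o=-R.T@E[:3,3]; return o,R.T@np.array([s[0],-s[1],-1])
def onz(f,uv,z):
    o,d=ray(f,uv); return o+d*(z-o[2])/d[2]
def crop(fn,u0,v0,u1,v1,k,out):
    im=cv2.imread('pics/'+fn+'.png')[v0:v1,u0:u1]; cv2.imwrite('pics/'+out+'.png',cv2.resize(im,None,fx=k,fy=k,interpolation=cv2.INTER_CUBIC))
E
python3 - <<'E'
from h import *
from station import tcp_to_grasp
for n in ('scene','top'):
    f=save(n,n+'0'); print(n,f['vfov'],f['cx'],f['cy'],f['k1'],np.round(f['extrinsics'],3).tolist())
print(get_state(),tcp_to_grasp)
E
```

```text
pics
scene 43.30885019472909 318.6850426148311 240.33804813018187 -0.18332742481999365 [[-0.97, 0.244, -0.001, 0.574], [-0.11, -0.435, 0.894, -0.079], [0.217, 0.867, 0.449, -1.633], [0.0, 0.0, 0.0, 1.0]]
top 42.499729567579216 317.9851526027935 238.33143232808374 -0.18013230494919763 [[-0.065, -0.998, -0.0, 0.019], [0.949, -0.062, 0.311, -0.593], [-0.31, 0.02, 0.951, -1.786], [0.0, 0.0, 0.0, 1.0]]
{'t': 0.1, 'q': array([ 1.57613111e+00,  3.59308169e-01,  1.11575900e-02, -2.91329734e-04,
       -1.22410265e+00, -2.88085553e-01]), 'qd': array([-0.00128537, -0.00095345,  0.00224981,  0.0021978 , -0.00013245,
        0.00016178]), 'joint_efforts': array([-9.27743313e-04, -5.84161985e+01,  2.93753761e+01,  7.01524928e+00,
        1.02227210e-02, -4.78085121e-05]), 'eef_pos': array([0.1882434 , 0.64776867, 0.22572716]), 'ee_rot': array([ 0.10228749,  1.56931389, -1.75135879]), 'force': array([ 0.6835111 , -0.52314848, -0.23594255]), 'moment': array([ 0.00878831,  0.00018939, -0.01963068]), 'width': 0.08746335809979226} 0.0188
```

View pics/scene0.png

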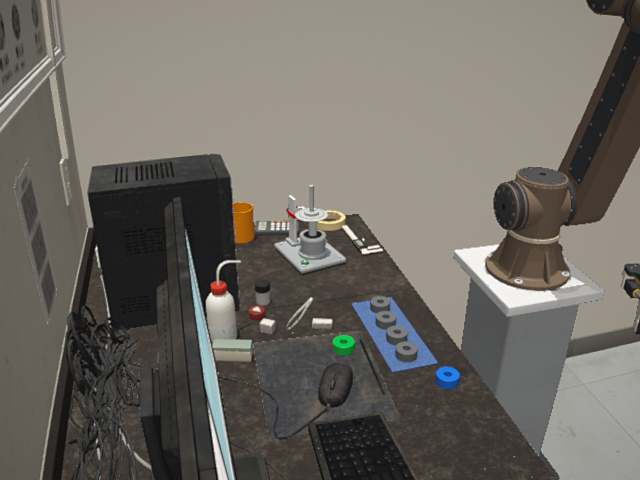

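View pics/top0.png

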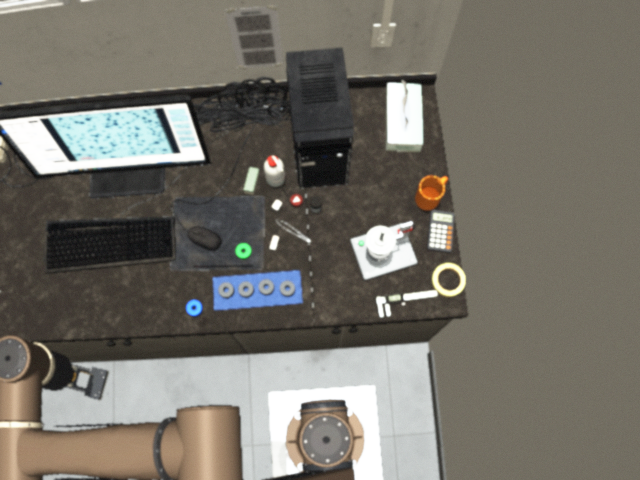

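The four dark grey rings lie on the blue mat, at about (226,290), (246,288), (266,286) and (288,287) in the top view. The blue (194,307) and green (243,250) rings are the look-alikes. The scale is near (380,243).

```bash
python3 - <<'E'
from h import *
crop('top0',205,262,310,318,7,'c1'); crop('top0',340,205,430,285,8,'c2'); crop('scene0',265,175,355,280,7,'c3');crop('scene0',340,285,450,375,7,'c4')
E
```

```text
(no output)
```

View pics/c1.png

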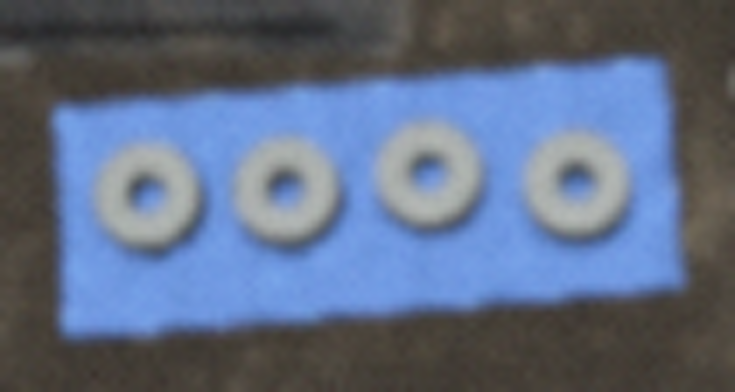

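View pics/c2.png

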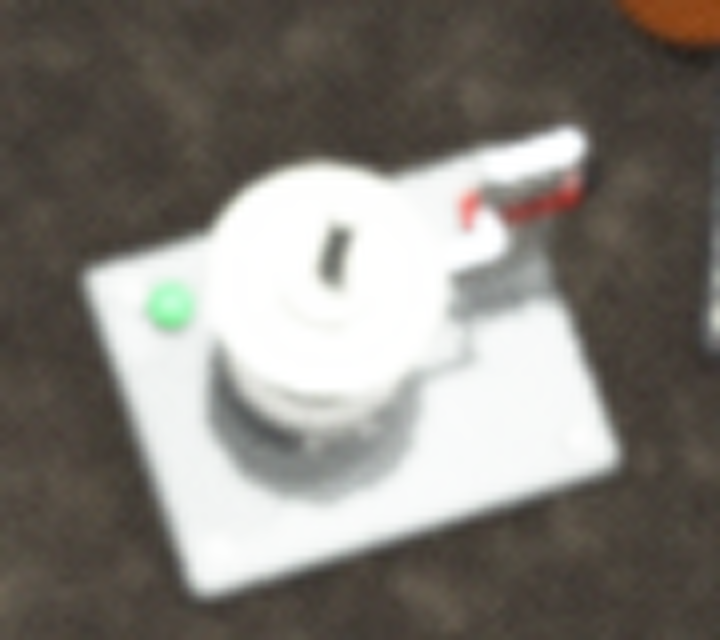

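View pics/c3.png

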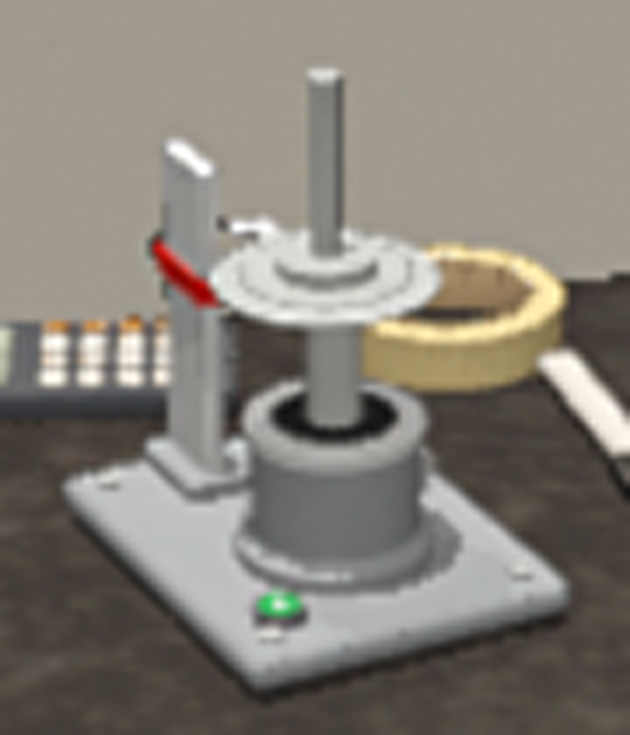

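View pics/c4.png

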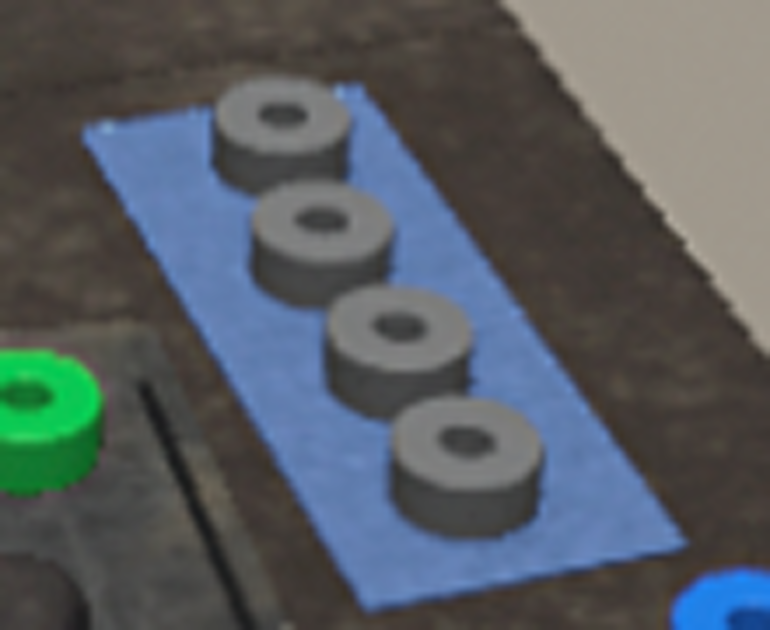

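```bash
cat >> h.py <<'E'
def tri(fs,uvs):
    A=np.zeros((3,3));b=np.zeros(3)
    L=[]
    for f,uv in zip(fs,uvs):
        o,d=ray(f,uv); d/=np.linalg.norm(d); M=np.eye(3)-np.outer(d,d); A+=M;b+=M@o; L.append((o,d))
    p=np.linalg.solve(A,b); return p,[np.linalg.norm(np.cross(p-o,d)) for o,d in L]
def uc(x,y,k,u0,v0): return ((x+.5)/k-.5+u0,(y+.5)/k-.5+v0)
E
python3 - <<'E'
from h import *
T=load('top0');S=load('scene0')
for f in(T,S):
    E=np.array(f['extrinsics']);print('cam',-E[:3,:3].T@E[:3,3])
t=[(147,194),(286,190),(430,174),(577,183)]; s=[(466,441),(400,327),(322,220),(282,115)]
for a,b in zip(t,s):
    ua=uc(*a,7,205,262);ub=uc(*b,7,340,285)
    print(onz(T,ua,.025).round(4),onz(S,ub,.025).round(4),tri([T,S],[ua,ub]))
# scale base
c=[uc(*p,8,340,205) for p in [(85,278),(197,600),(622,462)]]
for z in(.01,.015): 
    P=[onz(T,u,z) for u in c]; print(z,np.round(P,4).tolist(),np.linalg.norm(P[0]-P[1]),np.linalg.norm(P[1]-P[2]),np.degrees(np.arctan2(*(P[1]-P[2])[[1,0]])),np.degrees(np.arctan2(*(P[0]-P[1])[[1,0]])))
c=[uc(*p,7,265,175) for p in [(62,490),(258,670),(568,598)]]
for z in(.01,.015): 
    P=[onz(S,u,z) for u in c]; print(z,np.round(P,4).tolist(),np.linalg.norm(P[0]-P[1]),np.linalg.norm(P[1]-P[2]))
print('tip scene', onz(S,uc(324,76,7,265,175),.222))
print('tip top', onz(T,uc(345,226,8,340,205),.222))
E
```

```text
cam [0.01021979 0.01855646 1.88197314]
cam [0.90258649 1.24158337 0.80371405]
[0.4687 0.2756 0.025 ] [0.4688 0.2779 0.025 ] (array([0.46854348, 0.27601884, 0.02377191]), [np.float64(0.0005067271834838811), np.float64(0.0005067271834838231)])
[0.4667 0.2138 0.025 ] [0.4672 0.216  0.025 ] (array([0.46676719, 0.21406837, 0.02372293]), [np.float64(0.00030562526245329604), np.float64(0.0003056252624532328)])
[0.47   0.1498 0.025 ] [0.4708 0.152  0.025 ] (array([0.47016691, 0.1499516 , 0.02365726]), [np.float64(0.0002039660263118817), np.float64(0.0002039660263117438)])
[0.4618 0.085  0.025 ] [0.4623 0.0874 0.025 ] (array([0.46182607, 0.08525247, 0.02369741]), [np.float64(0.00034566928140392366), np.float64(0.000345669281403976)])
0.01 [[0.6107, -0.1236, 0.01], [0.4758, -0.1567, 0.01], [0.5204, -0.3299, 0.01]] 0.13884427641770694 0.17891629132150244 104.43685317736157 13.776039027749935
0.015 [[0.6091, -0.1232, 0.015], [0.4746, -0.1562, 0.015], [0.5191, -0.329, 0.015]] 0.13847342634112686 0.17843840975483005 104.43685317736156 13.776039027749952
0.01 [[0.6518, -0.2982, 0.01], [0.6062, -0.1312, 0.01], [0.4756, -0.1573, 0.01]] 0.17309315824437027 0.13322130733801504
0.015 [[0.6533, -0.2885, 0.015], [0.6081, -0.1225, 0.015], [0.4783, -0.1485, 0.015]] 0.17200275825166556 0.13238207998770915
tip scene [ 0.56262001 -0.19936485  0.222     ]
tip top [ 0.55599419 -0.20143155  0.222     ]
```

```bash
cat > ov.py <<'E'
from h import *
def fr(th,o):
    c,s=np.cos(th),np.sin(th); return lambda p: np.c_[o[0]+c*np.array(p)[:,0]-s*np.array(p)[:,1],o[1]+s*np.array(p)[:,0]+c*np.array(p)[:,1],np.array(p)[:,2]]
def circ(x,y,r,z): a=np.linspace(0,2*np.pi,60); return np.c_[x+r*np.cos(a),y+r*np.sin(a),0*a+z]
def draw(fn,box,k,out,polys):
    f=load(fn); u0,v0,u1,v1=box
    im=cv2.resize(cv2.imread('pics/'+fn+'.png')[v0:v1,u0:u1],None,fx=k,fy=k,interpolation=cv2.INTER_CUBIC)
    for P,c in polys:
        uv=((proj(f,P)-[u0,v0]+.5)*k-.5); cv2.polylines(im,[np.round(uv*8).astype(int)],False,c,1,cv2.LINE_AA,3)
    cv2.imwrite('pics/'+out+'.png',im)
E
python3 - <<'E'
from ov import *
th=np.radians(14.2); W=fr(th,(.559,-.202)); sp=(.5625,-.2012)
po=[(W(circ(0,0,.04,.077)),(0,255,255)),
 (circ(*sp,.044,.140),(255,0,0)),(circ(*sp,.02,.148),(255,0,255)),(circ(*sp,.0065,.222),(0,0,255)),(circ(*sp,.0065,.148),(0,0,255)),
 (W([[.02,-.067,.16],[.02,-.103,.16],[.02,-.103,0],[.02,-.067,0],[.02,-.067,.16]]),(0,160,0))]
for h in(.104,.114): po.append((W([[.02,-.065,h],[.02,-.105,h]]),(255,255,0)))
draw('top0',(340,205,430,285),8,'o1',po); draw('scene0',(265,175,355,280),7,'o2',po)
E
```

```text
(no output)
```

View pics/o1.png

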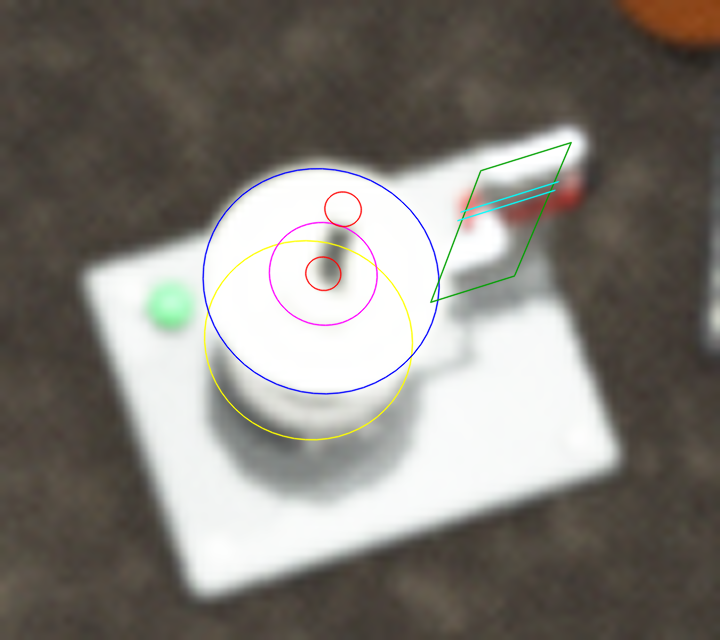

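View pics/o2.png

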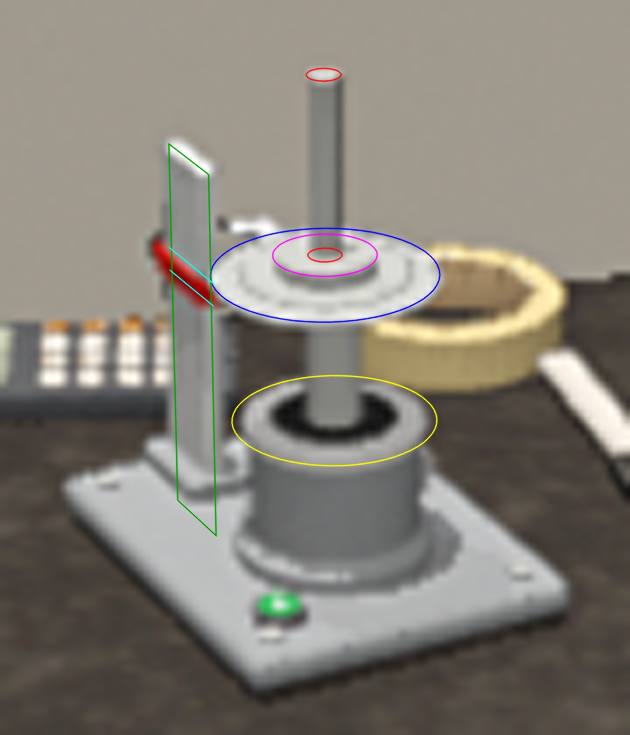

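```bash
python3 - <<'E'
from h import *
from scipy.spatial.transform import Rotation as R
s=get_state(); M=R.from_euler('xyz',s['ee_rot']).as_matrix(); print(M.round(4))
A=M
for b in (np.array([1,0,0]),np.array([-1,0,0])):
    X=np.array([0,0,-1.]);Z=b;Y=np.cross(Z,X); G=np.c_[X,Y,Z]; print(R.from_matrix(A.T@G).as_rotvec())
d=np.array([.4618,.085,.10])-np.array([.188,.648,.227]);print(A.T@d)
E
```

```text
[[-3.000e-04  9.603e-01 -2.791e-01]
 [-1.500e-03 -2.791e-01 -9.603e-01]
 [-1.000e+00  2.000e-04  1.500e-03]]
[-1.85364590e+00  1.16638223e-03  1.26145003e-03]
[ 1.28794612e+00  1.16748858e-03 -1.07950208e-03]
[0.12774801 0.42003062 0.46402496]
```

```bash
python3 -m crank '[[0.107,0.42,0.464,1.288,0,0,1],[0.107,0.42,0.464,1.288,0,0,1],[0.107,0.42,0.464,1.288,0,0,1],[0.107,0.42,0.464,1.288,0,0,1],[0.107,0.42,0.464,1.288,0,0,1],[0.107,0.42,0.464,1.288,0,0,1],[0.107,0.42,0.464,1.288,0,0,1],[0.107,0.42,0.464,1.288,0,0,1],[0.107,0.42,0.464,1.288,0,0,1],[0.107,0.42,0.464,1.288,0,0,1]]' 30
python3 - <<'E'
from h import *
from scipy.spatial.transform import Rotation as R
s=get_state();print(R.from_euler('xyz',s['ee_rot']).as_matrix().round(3),s['q'].round(3),s['qd'].round(3))
E
```

```text
t: 1.35
eef_pos: [0.4585, 0.0924, 0.1211]
ee_rot: [-2.598, 1.57, 0.545]
force: [2.0, 1.2, -0.3]
width: 0.0875
[[ 0.     0.001 -1.   ]
 [ 0.    -1.    -0.001]
 [-1.    -0.    -0.   ]] [ 0.621  0.117 -0.578  0.    -0.875 -0.621] [-1.139  0.271  0.087  0.003  0.194  1.134]
```

```bash
python3 -m crank '[[0.03,0,0,0,0,0,1],[0.06,0,0,0,0,0,1],[0.06,0,0,0,0,0,1]]' 30
python3 - <<'E'
from h import *
save('top','top1');save('scene','scene1')
s=get_state();print(s['eef_pos'].round(4),s['qd'].round(3),s['force'].round(2))
crop('top1',230,230,350,320,6,'d1');crop('scene1',320,230,450,350,6,'d2')
E
```

```text
t: 1.72
eef_pos: [0.4564, 0.0928, 0.0595]
ee_rot: [0.571, 1.566, -2.572]
force: [-0.8, -0.6, 0.2]
width: 0.0874
[0.4581 0.0944 0.0617] [ 0.004 -0.022  0.014  0.     0.001  0.001] [ 0.11 -0.21  0.07]
```

View pics/d1.png

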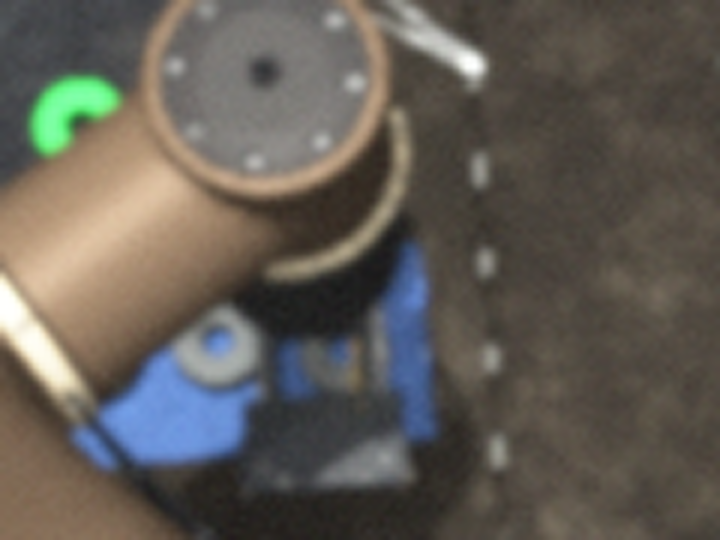

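View pics/d2.png

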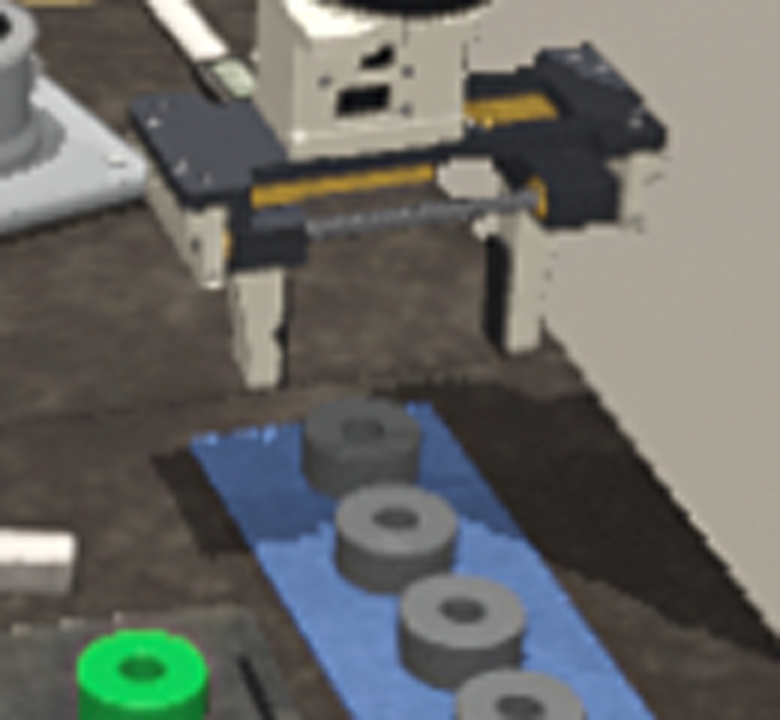

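```bash
python3 - <<'E'
from ov import *
s=get_state();e=s['eef_pos']; print(e)
po=[(np.array([e+[-.044,-.0095,0],e+[-.044,.0095,0],e+[.044,.0095,0],e+[.044,-.0095,0],e+[-.044,-.0095,0]]),(0,0,255)),(np.array([e+[0.044,0.0095,0],e+[0.044,0.0095,.04]]),(0,255,0)),(np.array([e+[-0.044,0.0095,0],e+[-0.044,0.0095,.04]]),(0,255,0)),(circ(.4618,.0852,.024,.025),(255,255,0)),(circ(.4618,.0852,.0085,.025),(255,255,0))]
draw('scene1',(340,260,440,320),8,'o3',po);draw('top1',(265,265,315,310),14,'o4',po)
E
```

```text
[0.45814872 0.09435212 0.06173925]
```

View pics/o3.png

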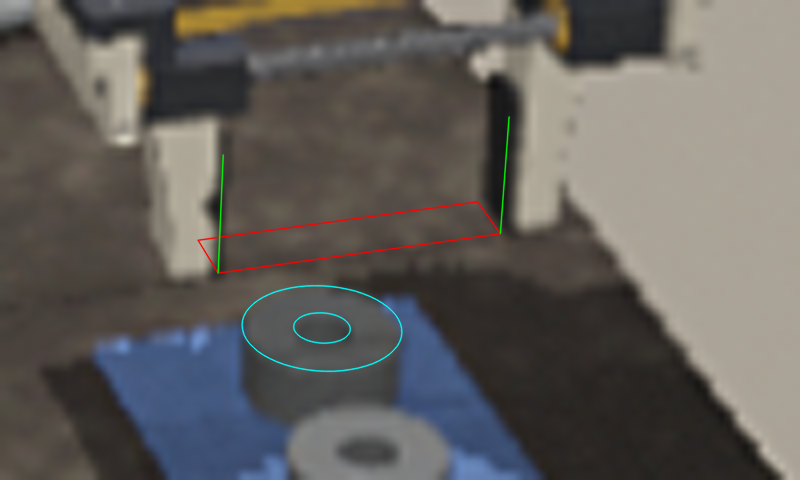

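View pics/o4.png

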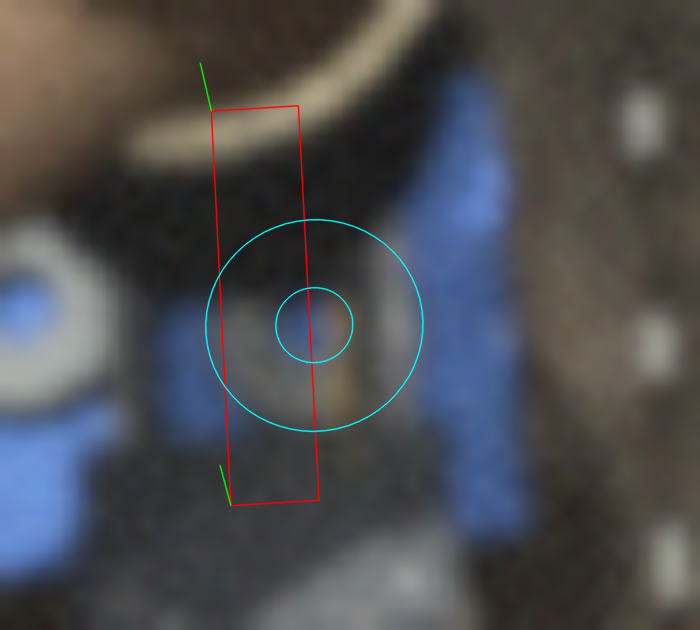

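```bash
python3 -m crank '[[0,0.009,-0.0037,0,0,0,1],[0.03,0.009,-0.0037,0,0,0,1],[0.046,0.009,-0.0037,0,0,0,1],[0.046,0.009,-0.0037,0,0,0,0.5],[0.046,0.009,-0.0037,0,0,0,0.4],[0.046,0.009,-0.0037,0,0,0,0.4],[0.046,0.009,-0.0037,0,0,0,0.4]]' 30
python3 - <<'E'
from h import *
save('scene','scene2')
s=get_state();print(s['eef_pos'].round(4),s['force'].round(2),s['width'])
crop('scene2',320,230,450,350,6,'d3')
E
```

```text
t: 2.7
eef_pos: [0.462, 0.0854, 0.0159]
ee_rot: [-2.563, 1.57, 0.579]
force: [-0.5, 0.3, -0.2]
width: 0.0533
[0.4619 0.0854 0.0157] [ 2.26 -0.17 -0.34] 0.0491326435096312
```

View pics/d3.png

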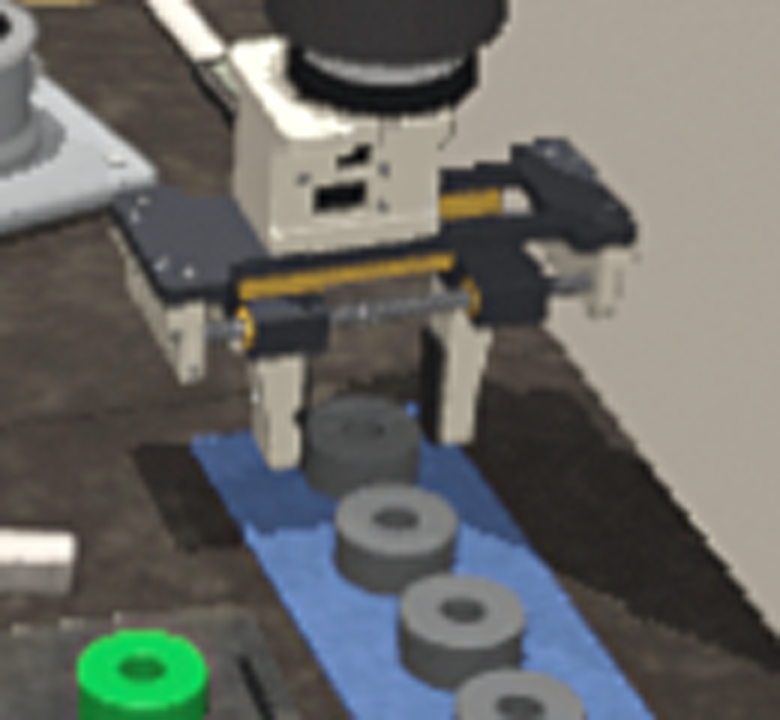

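```bash
python3 -m crank '[[0,0,0,0,0,0,0.3],[0,0,0,0,0,0,0.3],[0,0,0,0,0,0,0.3],[-0.02,0,0,0,0,0,0.3],[-0.08,0,0,0,0,0,0.3],[-0.14,0,0,0,0,0,0.3],[-0.14,0,0,0,0,0,0.3]]' 30
python3 - <<'E'
from h import *
save('scene','scene3');save('top','top3')
s=get_state();print(s['eef_pos'].round(4),s['force'].round(2),s['width'])
crop('scene3',310,170,450,300,6,'d4');crop('top3',240,230,340,310,7,'d5')
E
```

```text
t: 3.62
eef_pos: [0.464, 0.0865, 0.1597]
ee_rot: [-2.629, 1.562, 0.514]
force: [-0.5, 0.4, -3.0]
width: 0.0469
[0.4611 0.0852 0.1553] [-0.35  0.21 -3.44] 0.046946358334075275
```

View pics/d4.png

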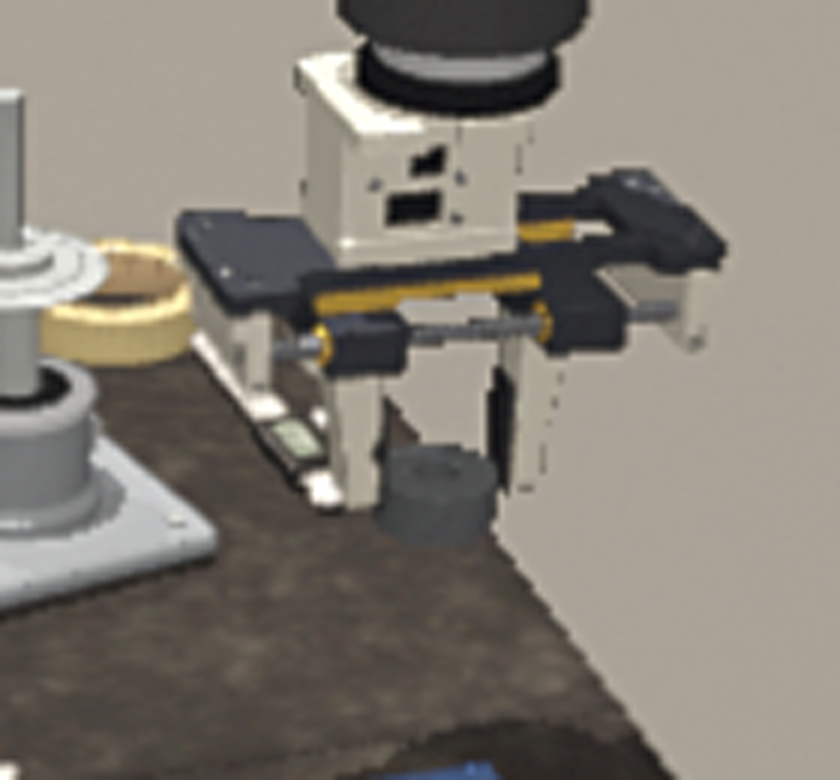

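View pics/d5.png

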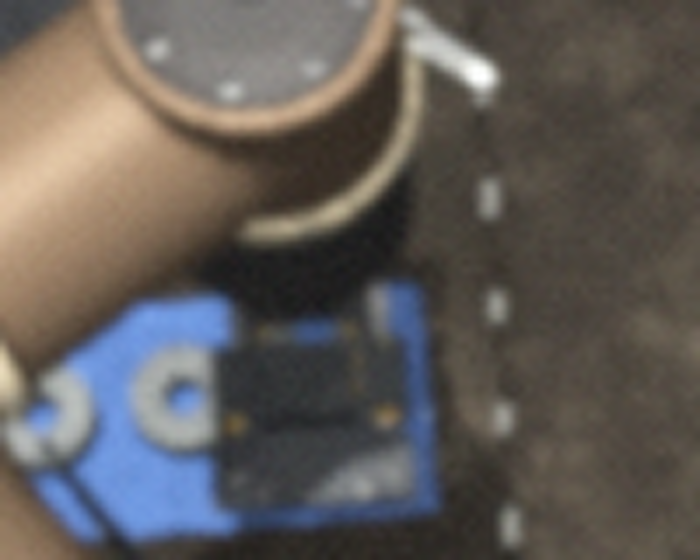

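```bash
python3 - <<'E'
from ov import *
s=get_state();e=s['eef_pos'];z=e[2]+.009; print(e, onz(load('scene3'),uc(439,466,6,310,170),z))
po=[(circ(e[0],e[1],.024,z),(255,255,0)),(circ(e[0],e[1],.0085,z),(255,255,0)),(circ(e[0],e[1],.024,z-.022),(255,255,0))]
draw('scene3',(360,235,405,270),16,'o5',po)
E
```

```text
[0.46113426 0.08520258 0.15525887] [0.45822045 0.07656614 0.16425887]
```

View pics/o5.png

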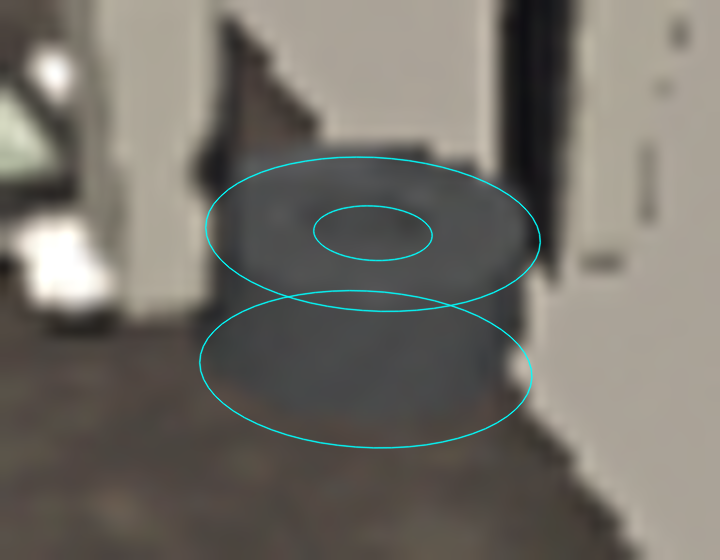

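```bash
python3 -m crank '[[-0.05,0.02,-0.007,0,0,0,0.3],[-0.097,0.06,-0.02,0,0,0,0.3],[-0.097,0.116,-0.04,0,0,0,0.3],[-0.097,0.172,-0.06,0,0,0,0.3],[-0.097,0.228,-0.08,0,0,0,0.3],[-0.097,0.275,-0.096,0,0,0,0.3],[-0.097,0.288,-0.101,0,0,0,0.3],[-0.097,0.288,-0.101,0,0,0,0.3],[-0.097,0.288,-0.101,0,0,0,0.3],[-0.097,0.288,-0.101,0,0,0,0.3]]'
python3 - <<'E'
from ov import *
save('scene','scene4');save('top','top4')
s=get_state();e=s['eef_pos'];print(e.round(4),s['force'].round(2),s['width'],s['qd'].round(3))
z=e[2]+.009;sp=(.5628,-.203)
po=[(circ(e[0],e[1],.024,z),(255,255,0)),(circ(e[0],e[1],.0085,z),(255,255,0)),(circ(e[0],e[1],.024,z-.022),(255,255,0)),(circ(*sp,.0065,.222),(0,0,255))]
draw('scene4',(280,130,350,200),10,'o6',po)
draw('top4',(350,180,450,280),7,'o7',[])
E
```

```text
t: 4.97
eef_pos: [0.5624, -0.2017, 0.2522]
ee_rot: [-1.543, 1.571, 1.6]
force: [0.5, -0.4, -1.4]
width: 0.0473
[ 0.5626 -0.2019  0.2525] [ 0.27 -0.43 -2.5 ] 0.04673651155724416 [-0.004  0.001  0.002  0.002 -0.002  0.001]
```

View pics/o6.png

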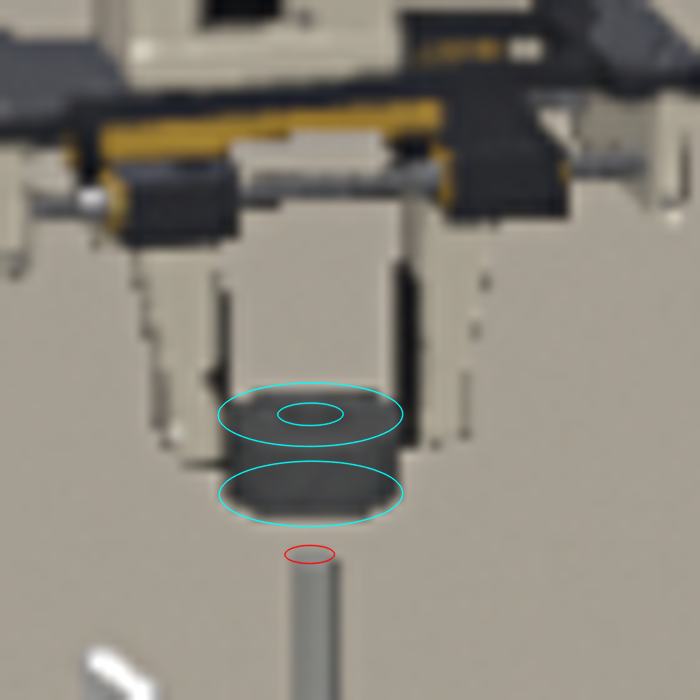

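View pics/o7.png

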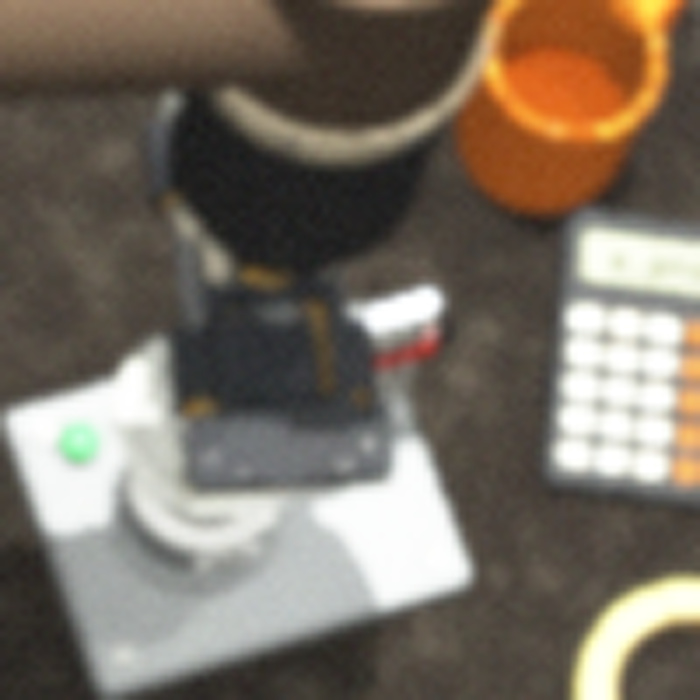

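```bash
python3 -m crank '[[0.01,0.001,0.0005,0,0,0,0.3],[0.018,0.001,0.0005,0,0,0,0.3],[0.021,0.001,0.0005,0,0,0,0.3],[0.024,0.001,0.0005,0,0,0,0.3],[0.026,0.001,0.0005,0,0,0,0.3],[0.026,0.001,0.0005,0,0,0,0.3],[0.026,0.001,0.0005,0,0,0,0.3]]'
python3 - <<'E'
from ov import *
save('scene','scene5')
s=get_state();e=s['eef_pos'];print(e.round(4),s['force'].round(2),s['moment'].round(3))
draw('scene5',(275,150,355,230),9,'o8',[])
E
```

```text
t: 5.95
eef_pos: [0.5623, -0.2038, 0.2265]
ee_rot: [2.931, 1.57, -0.21]
force: [-0.3, 0.2, -1.7]
width: 0.0472
[ 0.5622 -0.2038  0.2264] [ 0.05 -0.05 -2.43] [ 0.095 -0.035 -0.019]
```

View pics/o8.png

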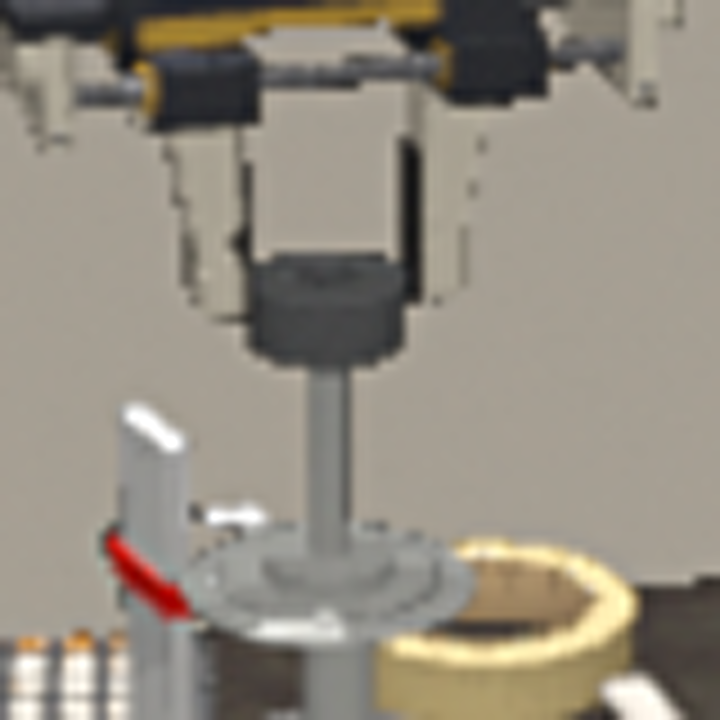

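```bash
python3 -m crank '[[0.012,0,0,0,0,0,0.3],[0.028,0,0,0,0,0,0.3],[0.044,0,0,0,0,0,0.3],[0.056,0,0,0,0,0,0.3],[0.06,0,0,0,0,0,0.3],[0.06,0,0,0,0,0,0.3],[0.06,0,0,0,0,0,0.3]]'
python3 - <<'E'
from ov import *
save('scene','scene6')
s=get_state();e=s['eef_pos'];print(e.round(4),s['force'].round(2),s['moment'].round(3))
draw('scene6',(275,150,355,230),9,'o9',[])
E
```

```text
t: 6.88
eef_pos: [0.5625, -0.2039, 0.1668]
ee_rot: [2.915, 1.57, -0.227]
force: [0.1, 0.4, -1.9]
width: 0.0474
[ 0.5626 -0.2039  0.1669] [-0.89  0.49 -2.99] [ 0.126 -0.052  0.022]
```

View pics/o9.png

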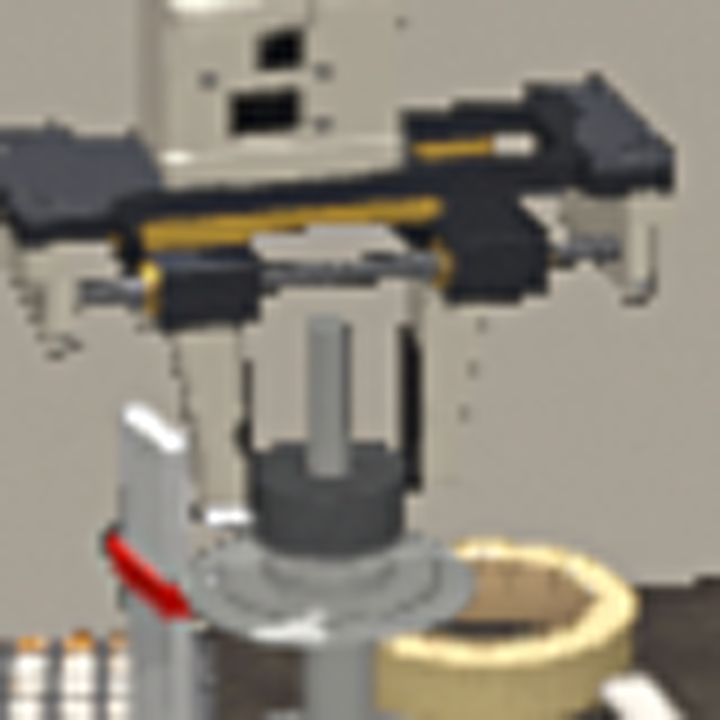

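```bash
python3 -m crank '[[0.003,0,0,0,0,0,0.3],[0.006,0,0,0,0,0,0.3],[0.009,0,0,0,0,0,0.3],[0.012,0,0,0,0,0,0.3],[0.015,0,0,0,0,0,0.3],[0.015,0,0,0,0,0,0.3],[0.015,0,0,0,0,0,0.3],[0.015,0,0,0,0,0,0.3]]'
python3 - <<'E'
from ov import *
save('scene','scene7')
s=get_state();e=s['eef_pos'];print(e.round(4),s['force'].round(2),s['moment'].round(3))
draw('scene7',(275,150,355,230),9,'o10',[])
E
```

```text
t: 7.92
eef_pos: [0.5621, -0.2038, 0.1514]
ee_rot: [2.794, 1.571, -0.347]
force: [-0.9, 0.0, 0.0]
width: 0.0471
[ 0.5622 -0.2038  0.1514] [-0.57  0.19 -0.26] [0.281 0.013 0.034]
```

View pics/o10.png

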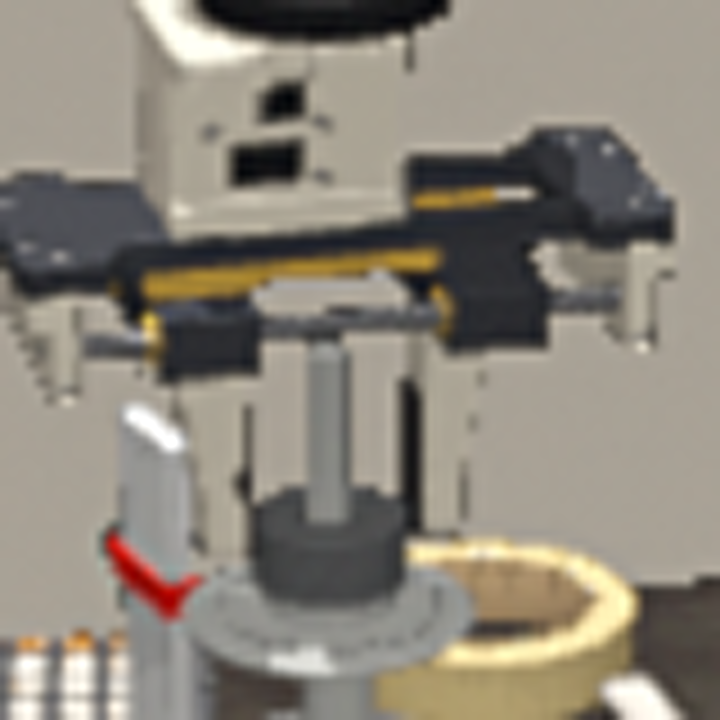

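```bash
python3 -m crank '[[0,0,0,0,0,0,0.7],[0,0,0,0,0,0,0.8],[0,0,0,0,0,0,0.8],[-0.03,0,0,0,0,0,0.9],[-0.085,0,0,0,0,0,1],[-0.1,0,0,0,0,0,1],[-0.1,-0.05,0.014,0,0,0,1],[-0.1,-0.11,0.03,0,0,0,1]]'
python3 - <<'E'
from ov import *
save('scene','scene8')
s=get_state();e=s['eef_pos'];print(e.round(4),s['force'].round(2))
draw('scene8',(275,190,355,260),9,'o11',[])
E
```

```text
t: 8.98
eef_pos: [0.5316, -0.0933, 0.2508]
ee_rot: [-0.24, 1.57, 2.9]
force: [1.2, 0.6, 0.4]
width: 0.0875
[ 0.5299 -0.0878  0.2511] [-5.31  3.29 -2.13]
```

View pics/o11.png

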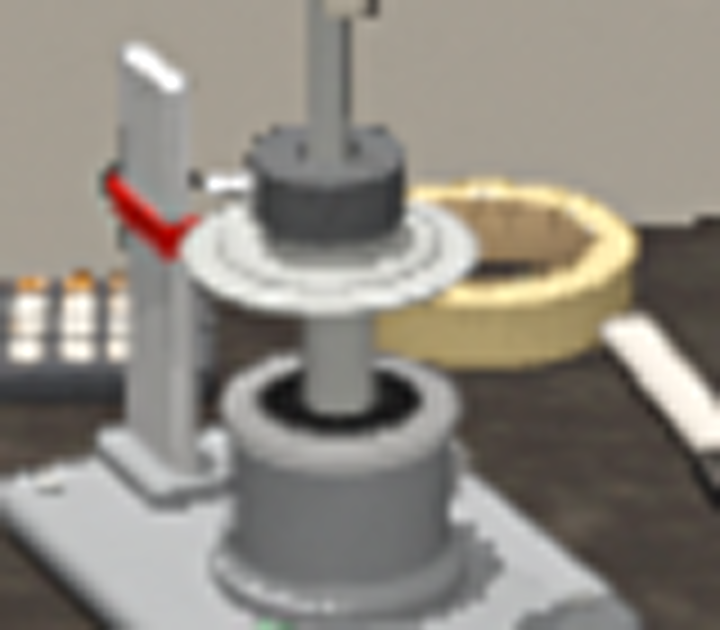

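```bash
python3 -m crank '[[0,-0.06,0.015,0,0,0,1],[0.02,-0.118,0.03,0,0,0,1],[0.06,-0.166,0.042,0,0,0,1],[0.1,-0.21,0.053,0,0,0,1],[0.15,-0.24,0.061,0,0,0,1],[0.19,-0.244,0.062,0,0,0,1],[0.19,-0.244,0.062,0,0,0,1],[0.19,-0.244,0.062,0,0,0,1],[0.19,-0.244,0.062,0,0,0,1]]'
python3 -c "
from h import *
s=get_state();print(s['eef_pos'].round(4),s['force'].round(2),s['qd'].round(3))"
```

```text
t: 10.15
eef_pos: [0.4713, 0.1505, 0.063]
ee_rot: [-2.513, 1.568, 0.628]
force: [-0.5, 0.7, -0.4]
width: 0.0876
[0.4713 0.1505 0.063 ] [-0.47  0.67 -0.4 ] [-0.001 -0.002 -0.006 -0.002  0.005 -0.003]
```

```bash
python3 -m crank '[[0.03,0.0005,0.001,0,0,0,1],[0.047,0.0005,0.001,0,0,0,0.9],[0.047,0.0005,0.001,0,0,0,0.5],[0.047,0.0005,0.001,0,0,0,0.3],[0.047,0.0005,0.001,0,0,0,0.3],[0.047,0.0005,0.001,0,0,0,0.3],[0.047,0.0005,0.001,0,0,0,0.3],[0.047,0.0005,0.001,0,0,0,0.3],[0.027,0.0005,0.001,0,0,0,0.3],[-0.03,0.0005,0.001,0,0,0,0.3]]' 30
python3 -c "
from h import *
s=get_state();print(s['eef_pos'].round(4),s['force'].round(2),s['qd'].round(3))"
```

```text
t: 11.4
eef_pos: [0.4668, 0.1482, 0.0895]
ee_rot: [0.606, 1.563, -2.536]
force: [1.1, 0.8, -2.4]
width: 0.0465
[0.4668 0.1482 0.0895] [ 1.12  0.79 -2.38] [ 1.000e-03 -7.170e-01  5.230e-01  1.800e-02 -1.184e+00 -1.000e-03]
```

```bash
python3 -m crank '[[-0.055,0.015,-0.004,0,0,0,0.3],[-0.1,0.055,-0.014,0,0,0,0.3],[-0.145,0.095,-0.025,0,0,0,0.3],[-0.157,0.153,-0.04,0,0,0,0.3],[-0.157,0.21,-0.055,0,0,0,0.3],[-0.157,0.268,-0.07,0,0,0,0.3],[-0.157,0.323,-0.084,0,0,0,0.3],[-0.157,0.35,-0.091,0,0,0,0.3],[-0.157,0.354,-0.092,0,0,0,0.3],[-0.157,0.354,-0.092,0,0,0,0.3]]'
python3 -m crank '[[0,0,0,0,0,0,0.3],[0,0,0,0,0,0,0.3]]'
python3 - <<'E'
from ov import *
save('scene','scene9')
s=get_state();e=s['eef_pos'];print(e.round(4),s['force'].round(2),s['width'],s['qd'].round(3))
draw('scene9',(280,130,350,200),10,'o12',[])
E
```

```text
t: 12.65
eef_pos: [0.5606, -0.2041, 0.2476]
ee_rot: [-0.382, 1.569, 2.759]
force: [0.5, 1.1, -2.2]
width: 0.0464
t: 12.9
eef_pos: [0.5611, -0.2033, 0.2485]
ee_rot: [-2.843, 1.57, 0.3]
force: [-0.1, -0.3, -1.9]
width: 0.0466
[ 0.5611 -0.2035  0.2485] [ 0.    0.25 -1.74] 0.046582230871115425 [-0.005  0.003  0.002  0.002 -0.     0.001]
```

View pics/o12.png

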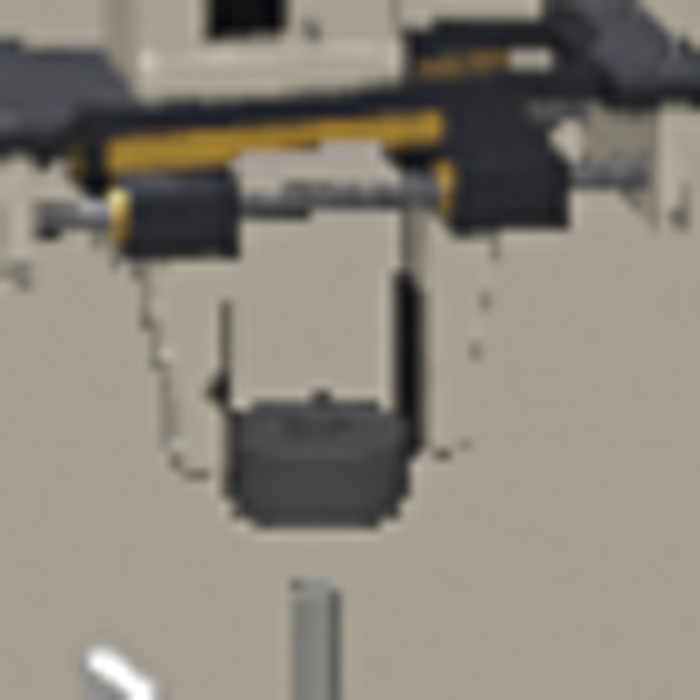

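```bash
python3 -m crank '[[0.008,0,-0.001,0,0,0,0.3],[0.018,0,-0.001,0,0,0,0.3],[0.023,0,-0.001,0,0,0,0.3],[0.027,0,-0.001,0,0,0,0.3],[0.031,0,-0.001,0,0,0,0.3],[0.035,0,-0.001,0,0,0,0.3],[0.035,0,-0.001,0,0,0,0.3],[0.035,0,-0.001,0,0,0,0.3]]'
python3 - <<'E'
from ov import *
save('scene','scene10')
s=get_state();e=s['eef_pos'];print(e.round(4),s['force'].round(2),s['moment'].round(3))
draw('scene10',(275,150,355,230),9,'o13',[])
E
```

```text
t: 13.95
eef_pos: [0.5622, -0.2043, 0.2134]
ee_rot: [2.872, 1.57, -0.27]
force: [0.4, 1.2, -2.3]
width: 0.0464
[ 0.5622 -0.2043  0.2135] [ 0.18  0.79 -1.86] [ 0.128 -0.041  0.   ]
```

View pics/o13.png

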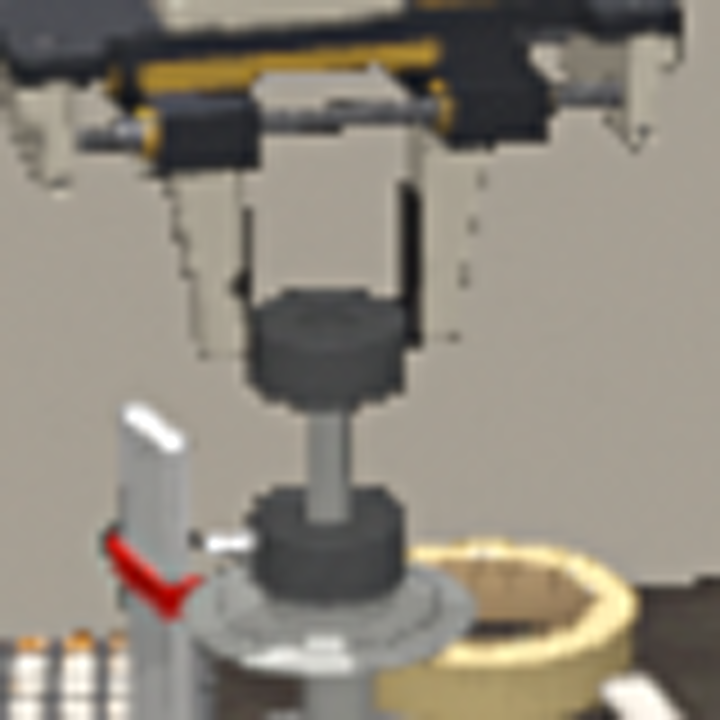

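```bash
python3 -m crank '[[0.012,-0.0007,0,0,0,0,0.3],[0.026,-0.0007,0,0,0,0,0.3],[0.034,-0.0007,0,0,0,0,0.3],[0.038,-0.0007,0,0,0,0,0.3],[0.041,-0.0007,0,0,0,0,0.3],[0.044,-0.0007,0,0,0,0,0.3],[0.047,-0.0007,0,0,0,0,0.3],[0.05,-0.0007,0,0,0,0,0.3],[0.05,-0.0007,0,0,0,0,0.3],[0.05,-0.0007,0,0,0,0,0.3]]'
python3 - <<'E'
from ov import *
save('scene','scene11')
s=get_state();e=s['eef_pos'];print(e.round(4),s['force'].round(2),s['moment'].round(3))
draw('scene11',(275,150,355,230),9,'o14',[])
E
```

```text
t: 15.25
eef_pos: [0.5623, -0.2037, 0.1635]
ee_rot: [2.797, 1.57, -0.345]
force: [0.1, -0.8, -0.6]
width: 0.0464
[ 0.5623 -0.2037  0.1635] [0.26 0.05 0.04] [-0.039 -0.025 -0.012]
```

View pics/o14.png

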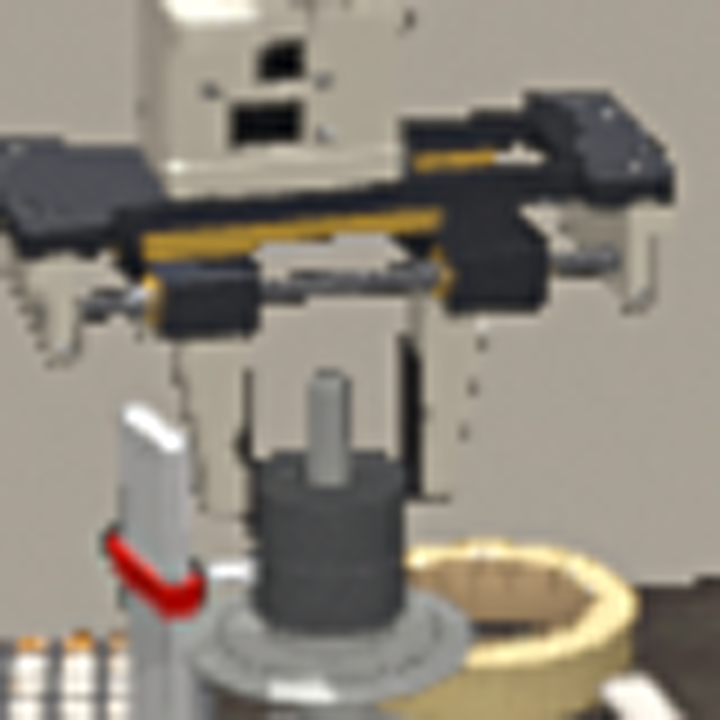

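Supported with the vertical force near zero. I'll release, rise, and read the pointer.

```bash
python3 -m crank '[[0,0,0,0,0,0,0.7],[0,0,0,0,0,0,0.8],[0,0,0,0,0,0,0.8],[-0.03,0,0,0,0,0,0.9],[-0.075,0,0,0,0,0,1],[-0.09,0,0,0,0,0,1],[-0.09,-0.05,0.014,0,0,0,1],[-0.09,-0.11,0.03,0,0,0,1],[-0.09,-0.16,0.04,0,0,0,1]]'
python3 - <<'E'
from ov import *
save('scene','scene12');save('top','top12')
s=get_state();e=s['eef_pos'];print(e.round(4),s['force'].round(2))
draw('scene12',(275,190,355,260),10,'o15',[])
draw('top12',(370,205,430,250),13,'o16',[])
E
```

```text
t: 16.42
eef_pos: [0.5211, -0.0421, 0.253]
ee_rot: [-1.157, 1.57, 1.984]
force: [1.1, -0.4, 0.2]
width: 0.0877
[ 0.5212 -0.0401  0.2534] [ 0.26 -0.41  0.23]
```

View pics/o15.png

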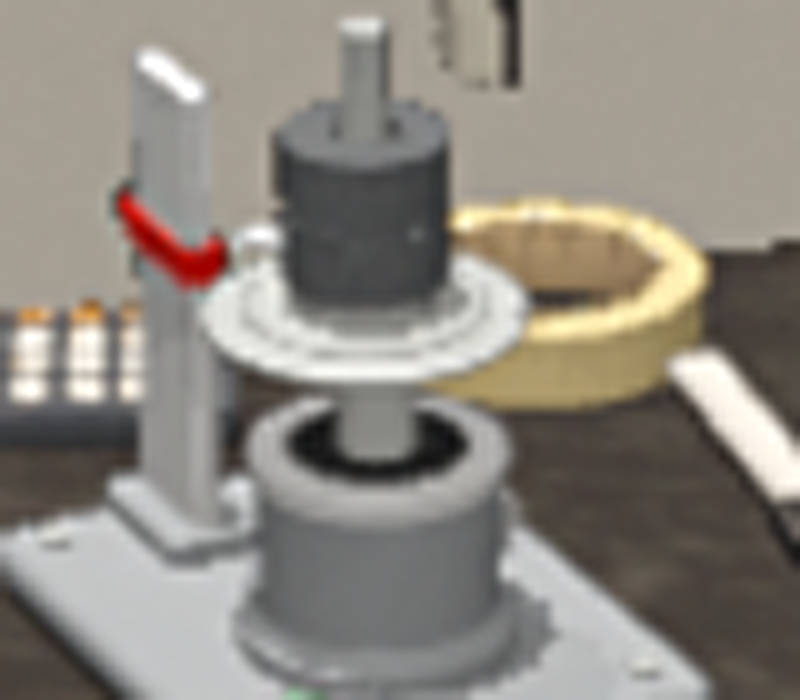

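View pics/o16.png

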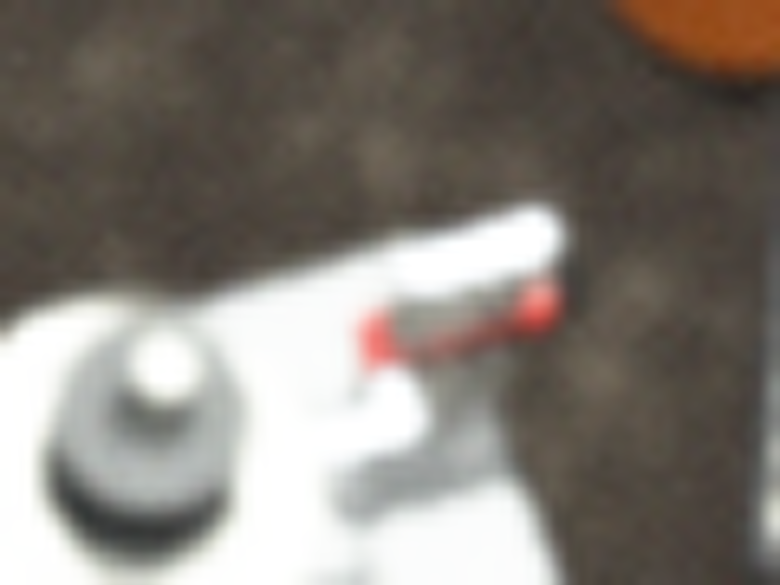

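```bash
python3 - <<'E'
from ov import *
th=np.radians(14.2); W=fr(th,(.5593,-.2035))
def box(h):
    x0,x1,y0,y1=.008,.032,-.106,-.064
    P=[]
    for z in(h-.006,h+.006): P.append(W([[x0,y0,z],[x0,y1,z],[x1,y1,z],[x1,y0,z],[x0,y0,z]]))
    return P
col=[W([[.02+a,-.067,.16],[.02+a,-.103,.16],[.02+a,-.103,0.02],[.02+a,-.067,0.02],[.02+a,-.067,.16]]) for a in(-.006,.006)]
for h in(.104,.109,.114):
    po=[(p,(0,160,0)) for p in col]+[(p,(255,255,0)) for p in box(h)]
    po+=[(W([[-.0,-.075,z],[-.0,-.055,z]]),(255,0,255)) for z in (.1335-.0196,)]
    draw('scene12',(280,190,310,250),11,'a',po); draw('top12',(390,215,420,245),11,'b',po)
    a=cv2.imread('pics/a.png');b=cv2.imread('pics/b.png'); c=np.zeros((660,330*2,3),np.uint8); c[:,:330]=a; c[:330,330:]=b
    draw('scene0',(280,190,310,220),11,'b',po); c[330:,330:]=cv2.imread('pics/b.png')
    cv2.imwrite(f'pics/m{int(h*1000)}.png',cv2.resize(c[:600],None,fx=1,fy=1))
E
```

```text
(no output)
```

View pics/m104.png

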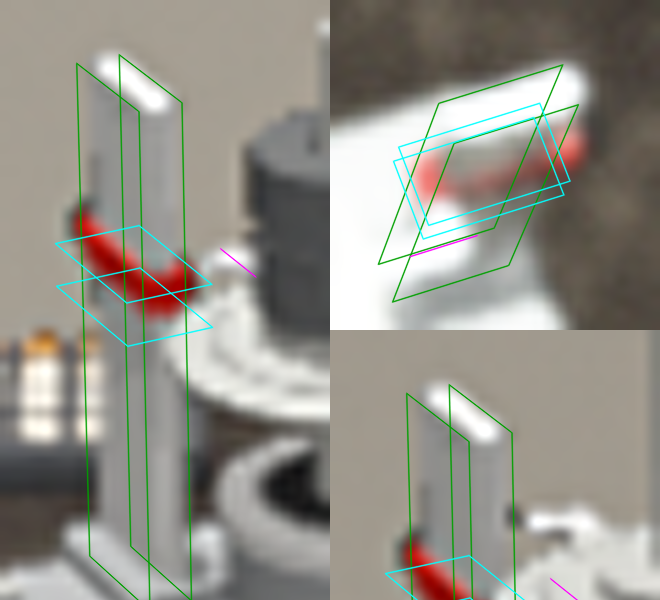

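View pics/m114.png

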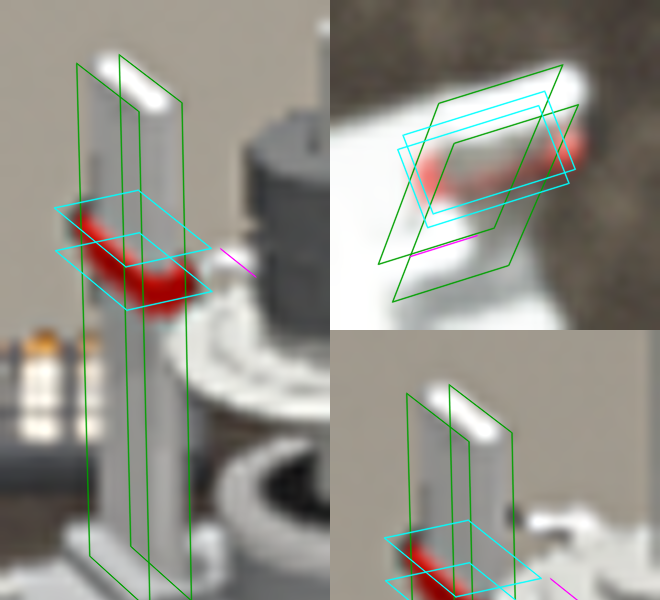

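```bash
python3 - <<'E'
from ov import *
sp=(.5622,-.2035)
# pan disc lower rim & marker edges by subpixel profiles
for fn in('scene0','scene8','scene12'):
    g=cv2.cvtColor(cv2.imread('pics/'+fn+'.png'),cv2.COLOR_BGR2GRAY).astype(float)
    # pan outer-right bottom rim: profile columns 320-326
    p=g[205:245,318:326].mean(1); d=np.diff(p); print(fn,np.round(p).astype(int).tolist())
f=load('scene0')
for z in(.14,.13,.12): print(proj(f,[[*sp,z]]))
im=cv2.imread('pics/scene12.png').astype(int)
R=im[:,:,2]-np.maximum(im[:,:,0],im[:,:,1]); print(R[204:224,285:302])
E
```

```text
scene0 [154, 154, 153, 159, 180, 197, 217, 204, 200, 203, 208, 206, 210, 207, 165, 143, 202, 215, 164, 142, 144, 146, 146, 145, 141, 132, 120, 108, 100, 95, 105, 122, 140, 149, 142, 124, 109, 100, 100, 101]
scene8 [155, 151, 150, 145, 134, 148, 180, 159, 159, 176, 178, 181, 182, 195, 210, 211, 214, 212, 179, 146, 148, 150, 150, 150, 146, 136, 124, 111, 104, 99, 108, 126, 144, 153, 146, 128, 113, 104, 104, 105]
scene12 [137, 135, 135, 134, 133, 148, 182, 161, 116, 110, 124, 154, 170, 174, 173, 175, 188, 206, 210, 205, 205, 187, 152, 148, 145, 137, 124, 112, 104, 100, 108, 127, 145, 154, 147, 128, 114, 104, 104, 105]
[[310.85522338 213.30895843]]
[[310.88036643 216.69664713]]
[[310.90546486 220.06654328]]
[[  6   7   7   3   0  -1   0   1   1   1   2   5   7   7   6   7   7]
 [  6   7   7   3   1   0   0   0   1   0   1   6   8   7   7   6   7]
 [  6   6   7   4   0  -1   1   0   0   0   1   6   8   8   7   6   8]
 [  7   5   5   0  -1   0   1   1   0   0   1   5   7   7   7   7   7]
 [  5   2   9  -2  -3  -1   0   1   0   0   2   6   6   7   7   7   8]
 [  3   4  86  33  -1  -4  -1   
[... 333 characters left out ...]
  2  52 117 132 136 119  45  20  84 142  65  -2   1   2   2]
 [  7   6   1   9  58  98 125 144 155 142 135 160  71   2   5   6   4]
 [  7   7   5  -2  -1  48  94 131 156 157 158 157  63   2   2   0  -1]
 [  7   6   7   4  -5  -2  30  87 137 148 151 103  16  -4  -2   0  -1]
 [  6   6   5   7   0  -5  -2  33  87  86  87  24  -6  -3  -2  -1   0]
 [  5   5   7   8   2  -1  -3   0  18   0  -4  -7  -3  -1  -1  -1  -1]
 [ 12   3  19  22   5   0  -1  -1   0  -3  -3  -2   0   0  -1  -1  -1]
 [ 31   6  34  30   9   1   0   1   1   0   0   0   0   0   0  -2   0]
 [ 16   0  18  13   4   0  -1   0   1   1   0   1   0   0  -1   0   0]
 [  4   4  16  10   5   1   0   1   0   1   0   0   0  -1  -1   0   1]]
```

```bash
python3 - <<'E'
from ov import *
for fn in('scene0','scene8','scene12'):
    g=cv2.cvtColor(cv2.imread('pics/'+fn+'.png'),cv2.COLOR_BGR2GRAY).astype(float)
    for a,b in((300,304),(303,307)):
        p=g[205:245,a:b].mean(1); print(fn,np.round(p).astype(int)[8:30].tolist())
E
```

```text
scene0 [218, 217, 214, 200, 202, 222, 216, 142, 70, 63, 63, 64, 62, 64, 64, 67, 71, 80, 125, 166, 166, 165]
scene0 [178, 171, 197, 215, 210, 199, 224, 222, 116, 67, 68, 68, 64, 61, 60, 65, 98, 157, 162, 108, 60, 52]
scene8 [179, 195, 216, 217, 222, 220, 208, 206, 222, 227, 162, 78, 59, 65, 66, 69, 73, 83, 130, 170, 164, 161]
scene8 [72, 83, 107, 122, 154, 176, 212, 213, 192, 229, 230, 130, 62, 60, 62, 68, 101, 162, 166, 108, 60, 52]
scene12 [210, 162, 140, 170, 191, 204, 213, 215, 214, 212, 208, 214, 228, 206, 112, 64, 71, 83, 128, 162, 159, 156]
scene12 [81, 78, 71, 75, 78, 91, 105, 124, 152, 200, 222, 209, 214, 229, 198, 93, 92, 158, 156, 100, 60, 53]
```

```bash
python3 - <<'E'
from ov import *
save('scene','scene13')
th=np.radians(14.2)
for o in((.5593,-.2035),(.561,-.2025),(.558,-.2045)):
    W=fr(th,o); f=load('scene13')
    for x in(.012,.016):
        print(o,x,[ (z,proj(f,W([[x,-.065,z]]))[0].round(1).tolist()) for z in(.16,.119,.1136,.1076)])
draw('scene13',(270,180,430,300),5,'o17',[])
a=load('scene12')['pixels'].astype(int)[200:225,280:330];b=load('scene13')['pixels'].astype(int)[200:225,280:330];print(abs(a-b).mean(), get_state()['t'])
E
```

```text
(0.5593, -0.2035) 0.012 [(0.16, [297.0, 198.9]), (0.119, [297.3, 212.6]), (0.1136, [297.3, 214.3]), (0.1076, [297.3, 216.3])]
(0.5593, -0.2035) 0.016 [(0.16, [295.7, 199.2]), (0.119, [296.0, 212.8]), (0.1136, [296.0, 214.6]), (0.1076, [296.0, 216.6])]
(0.561, -0.2025) 0.012 [(0.16, [296.5, 199.1]), (0.119, [296.7, 212.8]), (0.1136, [296.8, 214.5]), (0.1076, [296.8, 216.5])]
(0.561, -0.2025) 0.016 [(0.16, [295.2, 199.4]), (0.119, [295.5, 213.0]), (0.1136, [295.5, 214.8]), (0.1076, [295.5, 216.8])]
(0.558, -0.2045) 0.012 [(0.16, [297.4, 198.8]), (0.119, [297.6, 212.4]), (0.1136, [297.7, 214.1]), (0.1076, [297.7, 216.1])]
(0.558, -0.2045) 0.016 [(0.16, [296.1, 199.0]), (0.119, [296.4, 212.6]), (0.1136, [296.4, 214.4]), (0.1076, [296.4, 216.4])]
0.44506666666666667 16.575
```

View pics/o17.png

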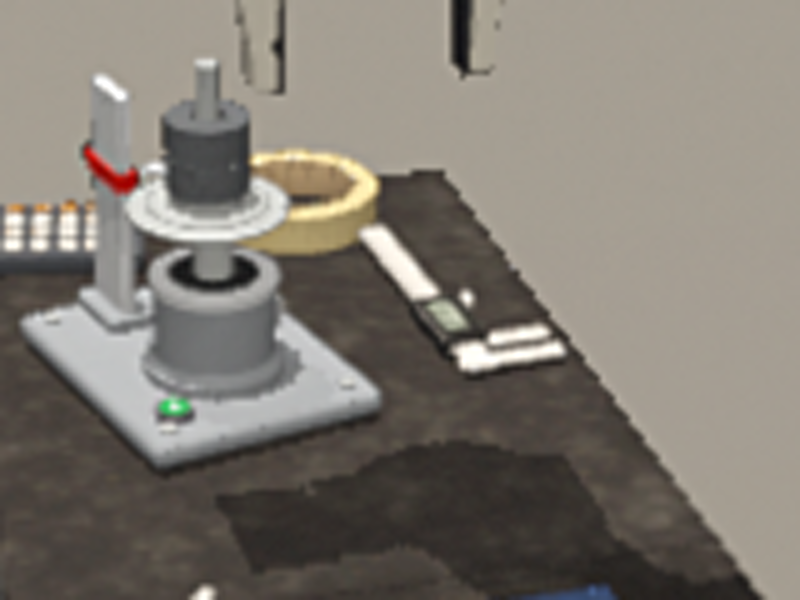

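View pics/top12.png

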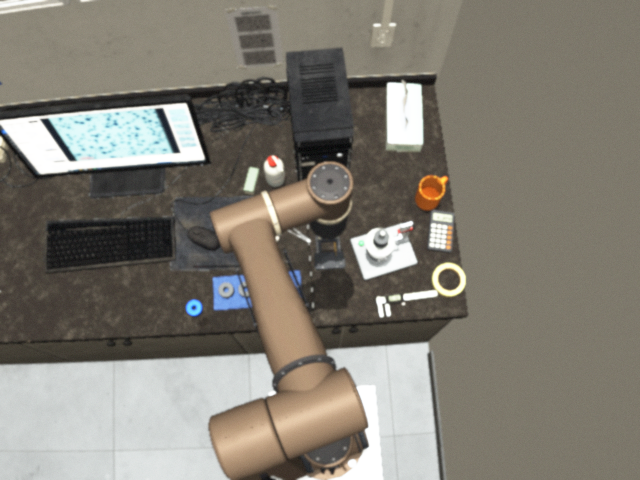

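```bash
python3 - <<'E'
from ov import *
im=load('scene13')['pixels']
print('gray col'); print(im[192:206,284:302].mean(2).astype(int))
print(im[205:222,292:306].astype(int).mean(2).astype(int))
k=22
c=im[190:222,282:312,::-1]; cv2.imwrite('pics/z1.png',cv2.resize(c,None,fx=18,fy=18,interpolation=cv2.INTER_NEAREST))
c=load('scene0')['pixels'][190:222,282:312,::-1]; cv2.imwrite('pics/z0.png',cv2.resize(c,None,fx=18,fy=18,interpolation=cv2.INTER_NEAREST))
c=load('top12')['pixels'][210:245,380:420,::-1]; cv2.imwrite('pics/z2.png',cv2.resize(c,None,fx=16,fy=16,interpolation=cv2.INTER_NEAREST))
E
```

```text
gray col
[[157 157 157 157 157 156 155 156 157 156 157 157 156 157 157 157 157 156]
 [157 156 157 156 156 155 154 155 155 156 157 157 156 157 156 157 157 157]
 [156 157 156 154 155 167 168 157 152 154 156 157 156 157 157 157 157 157]
 [156 156 156 154 165 218 227 200 164 152 154 156 156 156 157 156 156 156]
 [156 155 156 153 158 242 255 255 215 164 152 154 156 157 157 157 156 157]
 [156 157 156 154 144 158 218 250 254 213 176 157 154 156 156 157 156 156]
 [157 157 157 156 148 139 150 187 245 255 239 180 154 155 156 156 156 156]
 [156 157 157 157 150 145 138 135 173 248 255 185 149 155 157 157 157 157]
 [157 157 157 157 150 146 138 139 141 166 172 160 156 156 157 157 157 157]
 [156 156 157 156 149 146 145 146 144 152 153 161 157 157 157 156 156 158]
 [156 156 157 156 149 146 147 146 146 154 156 163 158 157 156 157 158 158]
 [157 157 157 158 146 145 146 145 146 154 154 162 159 156 156 157 158 158]
 [156 157 157 156 129 139 146 145 147 154 153 163 159 156 157 157 158 159]
 [156 156 158 156 127 139 146 145 146 153 153 164 159 156 157 157 158 160]]
[[146 153 153 164 159 156 157 157 158 16
[... 263 characters left out ...]
9 154 154 156 157 156 156 157 161 150  97  66  69]
 [146 150 154 154 156 157 156 155 157 157 104  77  70  70]
 [151 151 155 156 150 156 159 172 193 197 154  96  78  74]
 [152 152 154 156 109 139 176 212 252 255 215 119  62  68]
 [105 128 130 135  97 100 193 177 171 184 182 113  63  67]
 [ 57  79  81  72  55  63 152 155 149 172 146  85  61  68]
 [ 62  55  56  53  52  65 143 171 173 220 184  99  61  67]
 [ 89  66  60  60  84 132 167 213 219 228 197 115  60  64]
 [118  96 101 104 155 219 226 208 199 222 230 157  74  62]
 [134 130 148 157 214 227 224 201 215 225 230 175  99  72]
 [133 127 152 191 221 224 222 205 219 225 226 181 123  98]
 [132 125 153 203 223 224 221 192 209 223 225 192 165 130]]
```

View pics/z1.png

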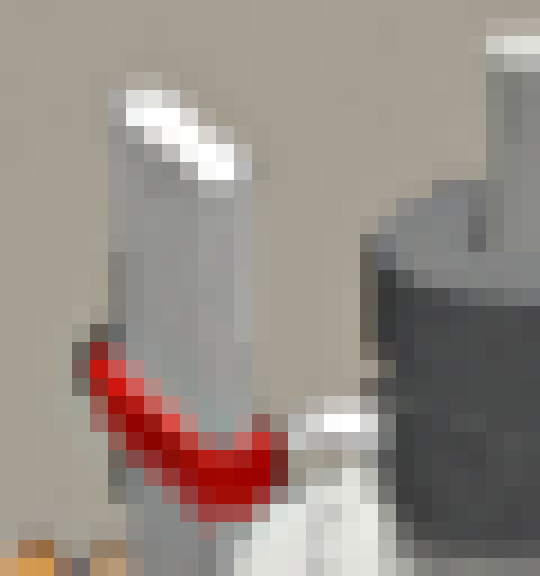

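View pics/z0.png

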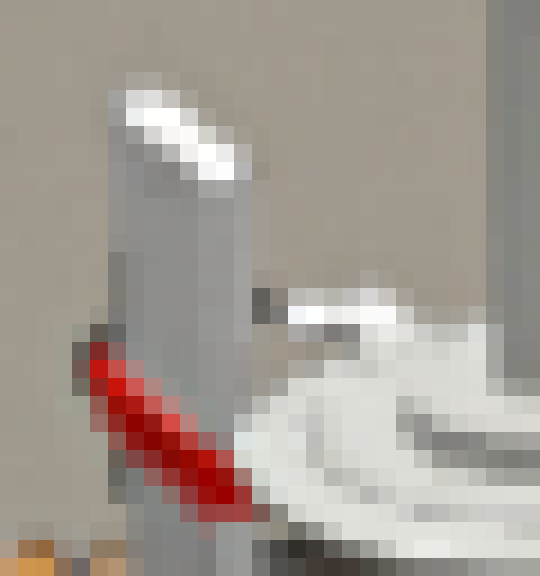

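View pics/z2.png

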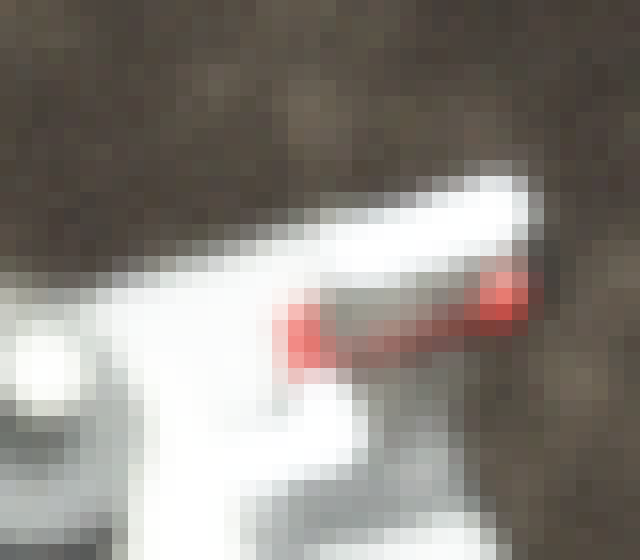

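```bash
python3 -c "
from station import job_done,get_state
s=get_state();print(s['t'],s['qd'].round(3),s['force'].round(2));print(job_done())"
```

```text
16.575 [-0.049  0.019  0.014  0.009 -0.003  0.028] [-0.05 -0.62 -0.29]
the job is handed in; nothing more can be done
None
```

I took the two rings nearest the scale from the mat and lowered them one at a time over the spindle. Each time I let the pan carry the ring's weight (vertical force near 0 N) before releasing. I handed the job in at about 16.6 s, with the other two rings still on the mat and the gripper well clear, touching nothing.

**Feeling for the spindle:** Both rings went over it at the first try, with no change in vertical force. The highest vertical load on the gripper was about the ring's own weight, and the pan was never near its stop.

**Last checks:** The pan rim in the scene camera had sunk about 9.4 mm after one ring and 19.9 mm after two. That puts the pointer at about 113.6 mm. Two pictures 0.05 s apart showed the pan steady.

**Least certain check:** I put the marker's middle at about 111–112 mm, but only to within about 3 mm. The scene camera sees the column from behind, so the pointer tip on the marker could not be seen directly. On these figures the pointer stands about 2 mm above the marker's middle, inside the 6 mm limit. A third ring would have put it about 8 mm below.

The cameras also disagreed by about 2 mm in y. I relied on the top camera for positions there, and both rings fitted.

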